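# Tighten the terminal nut and snap its cover home

### The job

Turn the brass nut on the terminal base clockwise by hand until it is home against its stop, then fit the long cover over it and press it straight down past the click, until its rim is fully home on the base all round. Finish while still holding the cover and pressing it firmly down, about 10 newtons; do not let go, and leave the shorter cover and everything else on the bench where it is.

Things in the scene. Friction and masses are not known exactly. Their poses are not given: they have to be found in the camera images.
- base: Fixed terminal base, long along its x. Steel back plate 150 x 110 x 6 mm, on it a grey plastic flange 126 x 84 mm (z 6 to 14), a grey block 84 x 51 mm (z 14 to 34) with a copper strip, a stud (top at z 63) and a brass nut. A rounded spring catch of 5 mm radius sticks out 5.5 mm from each short end of the block, at z 26. Origin: centre of the plate's underside, on the bench; z up.
- nut (a joint): Brass hex nut, captive on the base's stud: 24 mm across flats, 24 mm tall, underside 37 mm and top 61 mm above the bench. Joint value in rad: grows as the nut turns clockwise seen from above; hard stop at 1.4, where the nut is home. It starts between 0 and 0.6, does not rise or sink, needs about 0.1 N m and stays where it is left.
- nut_top (a point): Centre of the nut's top face, on the stud's axis (base x = y = 0, 61 mm above the bench). Its axes turn with the nut: z up, x square to one pair of flats (the others lie at 60 and 120 degrees to it).
- seat (a point): Centre of the seat: on the base's axis, level with the flange's upper face (14 mm above the bench), axes as the base's. The cover's rim rests there when home. With the rim about 13 mm above it the cover meets the catches; pushing takes a force rising to about 10 to 18 N that drops suddenly (through zero about 6 mm above it); then the catches pull the rim down onto the flange.
- cover: Long cover, loose: grey plastic hood, 102 mm (x) x 62 mm (y) x 55 mm high, 3 mm walls, about 120 g, standing on its rim, open side down. Origin: centre of its rim plane; z up. Inside 96 x 56 mm, with a ridge 3.5 mm proud along each short wall 5 mm above the rim; 2.5 mm play a side over the block in x and y. Fits either way round. Can be gripped across its 62 mm width.
- short_cover: Another grey cover of the same make but square, 66 x 62 x 55 mm; does not fit this base. To be left alone. Origin: centre of its rim plane. The two covers may stand on either side.
- screwdriver: Screwdriver lying on the bench between base and left cover place. To be left alone.
- lock_ring: Steel lock ring, 36 mm outside, 10 mm high, on the bench to the right of the base. To be left alone.
- wrench: Steel wrench lying on the bench, far right. To be left alone.
- tape_roll: Black roll of tape, 90 mm outside, 22 mm high, far left. To be left alone.
- jar: Jar, 64 mm wide, 85 mm high, at the back. To be left alone.
- carton: Small carton, 90 x 130 x 70 mm, at the back. To be left alone.

How it is judged (in metres and radians):
On the way, in this order (a step that is already met when the one before it is completed fails the run):
1. the nut is turned home against its stop (value of joint nut above 1.3 rad), for 0.2 s.
2. the long cover is snapped home on the base and is still being pressed (z of cover in the frame of seat below 0.002 m and horizontal distance between cover and seat below 0.005 m and contact force between cover and base above 4 N), for 0.3 s.
At the end, for the whole second after the job is handed in: The nut is at its stop (joint over 1.3 of 1.4), the long cover is home (rim within 2 mm of the seat, centred within 5 mm, aligned within 0.1 rad, tilted under 0.04 rad), and through the last second the fingers are on it and it is pressed onto the base with more than 4 N (all of step 2 and value of joint nut above 1.3 rad and angle between the x axis of cover and the x axis of seat, either way round below 0.1 rad and angle between cover's own z axis and vertical below 0.04 rad and contact force between the fingers and cover above 3 N); the arm keeps its last pose, push and grip.
It fails at once if the shorter cover or another bystander is moved by more than 30 mm (distance of any of short_cover, screwdriver, lock_ring, wrench, tape_roll, jar, carton from where it was at the start of the episode above 0.03 m).
It also fails if it takes over 64 s, if anything falls off the work surface, if the arm or the gripper's body presses on something with over 40 N, if the wrist force passes 120 N, or if a joint passes its speed limit or range.

### The arm

A 6-joint arm with a two-finger parallel gripper is mounted at the origin on the work surface. World frame = base frame: x ahead of the robot, y to its left, z up, the work surface at z = 0. Lengths are in m, angles in degrees, forces in N, time in s.
With the tool pointing down it reaches from about 0.4 to 0.825 m from the base axis. Payload 7 kg.
Tool frame: the origin (TCP) lies on the centre line of the jaws, within the pads' length; the fingertips stand 8 mm ahead of it and the grasp point (between the pads) lies 11 mm behind it; z points along the fingers, y is the line along which they close (so a half turn about z gives the same grasp; the last joint's range is limited). The gripper opens to 88 mm and grips with 3 to 60 N. Pads are 19 mm wide; open, the fingers measure 130 mm over their backs; the gripper's body (78 mm by 193 mm) begins 47 mm behind the grasp point.
Start: joints at [-47.779, 20.546, 0.682, 0, -70.136, -16.507], TCP at [0.293, -0.608, 0.211] pointing down, gripper open.
Joint ranges: [-176.03, 176.03], [-82.01, 121.73], [-58.28, 71.71], [-173.87, 95.51], [-174.79, -0.11], [-173.66, 173.66]. Speed limits (degrees/s): [136.94, 136.94, 172.46, 180, 180, 180].

### API

Orientations are given as [roll, pitch, yaw] about the fixed x, y, z axes, in that order (R = Rz(yaw) Ry(pitch) Rx(roll)).
In Python, from plant import ctrl, vision gives the robot as it stands. The module is installed in compiled form; this text tells all that it offers.
- The arm moves only by the tool move_arm, never from a script. Its argument "moves" is one flat list of numbers, 7 for each row, row after row: the finger opening in cm, from 0 to 8.76, then the shift along the tool's x, y, z in cm, then the turn, a rotation vector about the tool's x, y, z in rad. A call has 1 to 8 rows; each row shifts and turns the commanded pose from where the row before left it, along the tool's axes as they then stand; what a row does not reach is not made up. A row lasts 1/10 s, in which the tool goes at most 50 mm and 8.59 degrees, less where a joint would pass 70% of its speed; a pose out of reach is approached as far as the arm can. A call with a gripper value outside its range is refused whole. The fingers move at their own pace and stop on an object; the grip force is fixed at half the most. Time passes only in rows, so rows that do not move let the fingers close. It gives the time, the measured TCP pose, the force, the opening and the grip force at its end, in the units of the state.
- ctrl.get_obs(): the state, without advancing time (a new reading comes with each control period).
- vision.snapshot(name): name is "scene" or "top"; returns (picture, depth): 384x512x3 uint8, red, green, blue; 384x512 float32, m along the optical axis (not along the pixel's ray), 0 where there is no reading.
- vision.camera_model(name): a dict with "vertical_fov" (degrees; the focal length in pixels is half the picture's height over the tangent of half this angle, whatever the lens; pixels are square), "cx", "cy" (the principal point, pixels), "cam_to_world" (4x4, takes a point from camera to world coordinates). Camera axes: x right, y down, z forward; pixel columns grow to the right and rows downward; lengths in m; the calibration is good to about 2 mm. A picture is of the moment at which its call begins. camera_model takes no time and is no camera call.
- ctrl.close_job(): hands the job in; it is judged then, once.
The state is a dict: "clock": time; "joint_pos": joint angles; "qvel": joint speeds; "tau": joint torques, N m; "tool_pos": TCP position; "orientation": TCP orientation; "force": force on the tool from outside, world axes, zero at the start; "moment": the same for the moment, N m; "opening": finger opening in m; "gripper_force": force on a finger pad.
Only numpy, scipy, OpenCV 4.12 (cv2) and the standard library are available. Lean on these libraries where they do the work, as an engineer would, in place of code of your own. Each camera call takes 0.05 s, during which the arm holds its last target. There are 200 camera calls.

## Working session

There is one attempt and no reset: what is moved stays moved. The work goes in short steps, Python scripts to look and compute and a tool call to move; the robot and the scene stay as the last step left them, time stands still between calls to the robot, and variables do not carry over. Pictures are saved under pics/ and viewed, at most 10 in all, crops included, and the job is handed in when it is done.

Besides the shell and the picture viewer there is one more tool, called after ">>>" as name(argument=value, ...), one argument or row to a line, values as JSON. move_arm: Moves the arm, as the interface text tells. Its arguments: {"type":"object","properties":{"moves":{"type":"array"}},"required":["moves"]}

```bash
mkdir -p pics; python3 - <<'E'
from plant import ctrl, vision
import cv2,numpy as np
for n in("scene","top"):
    p,d=vision.snapshot(n); np.savez(f"{n}0.npz",p=p,d=d)
    cv2.imwrite(f"pics/{n}0.png",cv2.cvtColor(p,cv2.COLOR_RGB2BGR)); m=vision.camera_model(n);print(n,m)
print(ctrl.get_obs())
E
```

```text
scene {'vertical_fov': 49.79277467545583, 'cx': 255.6520586874668, 'cy': 188.44990375453517, 'cam_to_world': array([[ 0.83757233,  0.28927354, -0.46345811,  1.14671664],
       [ 0.54608842, -0.46833097,  0.69458876, -0.78191134],
       [-0.01612564, -0.83485743, -0.55022999,  0.69597793],
       [ 0.        ,  0.        ,  0.        ,  1.        ]])}
top {'vertical_fov': 43.06965402639199, 'cx': 259.5192809621699, 'cy': 189.0944446668846, 'cam_to_world': array([[ 0.01599144, -0.99336303,  0.11390416,  0.46923699],
       [-0.99987062, -0.0156895 ,  0.00354683, -0.00153957],
       [-0.00173619, -0.11394615, -0.99348541,  1.53710141],
       [ 0.        ,  0.        ,  0.        ,  1.        ]])}
{'clock': 0.1, 'joint_pos': array([-4.77794895e+01,  2.05879561e+01,  6.38575298e-01, -1.91186811e-02,
       -7.01359460e+01, -1.65077828e+01]), 'qvel': array([-0.05751361, -0.09421781,  0.11766285,  0.085399  , -0.06851449,
        0.00338012]), 'tau': array([-1.07472959e-03, -5.84162664e+01,  2.93751436e+01,  7.01543212e+00,
        1.01554327e-02, -6.28929911e-05]), 'tool_pos': array([ 0.29263965, -0.60774322,  0.20980159]), 'orientation': array([ 1.79913083e+02, -7.01483840e-03, -1.54293777e+02]), 'force': array([0.34511744, 0.20141645, 0.47415271]), 'moment': array([0.00943119, 0.01391946, 0.03243734]), 'gripper_force': 0.0, 'opening': 0.0878332879666452}
```

View pics/top0.png

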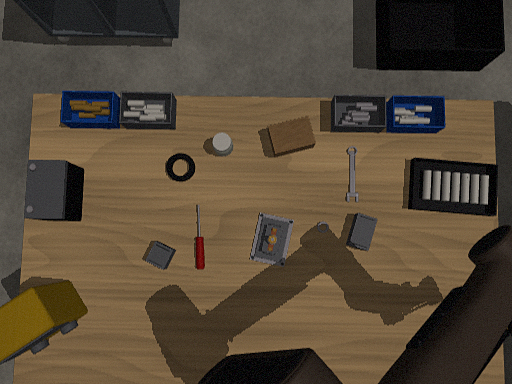

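View pics/scene0.png

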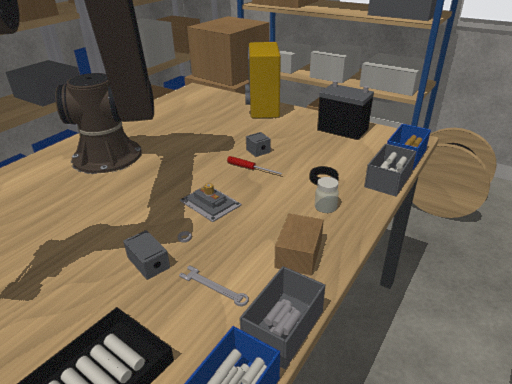

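The base is at (272,240), the long cover on the right at (362,231), and the short cover on the left at (158,254). The lock ring is at (322,226), close to the long cover.

```bash
cat > h.py <<'E'
import numpy as np,cv2
from plant import ctrl,vision
def cloud(n,d):
    m=vision.camera_model(n);f=192/np.tan(np.radians(m["vertical_fov"]/2))
    v,u=np.mgrid[:384,:512];P=np.stack([(u-m["cx"])/f*d,(v-m["cy"])/f*d,d],-1)
    T=m["cam_to_world"];return P@T[:3,:3].T+T[:3,3]
def rect(pts):
    (c,s,a)=cv2.minAreaRect((pts*1000).astype(np.float32))
    if s[0]<s[1]: s=s[::-1];a+=90
    return np.round(c,1),np.round(s,1),round((a+90)%180-90,1)
E
python3 - <<'E'
from h import *
for n,bx in(("top",{"base":(245,205,300,272),"long":(340,205,385,260),"short":(138,235,182,275)}),("scene",{"base":(175,175,245,225),"long":(118,225,178,280)})):
    z=np.load(n+"0.npz");W=cloud(n,z["d"]);hsv=cv2.cvtColor(z["p"],cv2.COLOR_RGB2HSV)
    for k,(a,b,c,d) in bx.items():
        w=W[b:d,a:c].reshape(-1,3);h=hsv[b:d,a:c].reshape(-1,3)
        for lo,hi in((.004,.011),(.011,.018),(.029,.039),(.05,.068)):
            s=(w[:,2]>lo)&(w[:,2]<hi)
            if s.sum()>5: print(n,k,lo,s.sum(),rect(w[s,:2]),np.median(w[s],0).round(4))
z=np.load("top0.npz");p=z["p"][205:272,245:385];cv2.imwrite("pics/c1.png",cv2.resize(cv2.cvtColor(p,cv2.COLOR_RGB2BGR),None,fx=5,fy=5,interpolation=cv2.INTER_CUBIC))
E
```

```text
top base 0.004 687 (array([492.1, -37.9]), array([205.8, 170.2]), 0.9) [ 0.4907 -0.0431  0.0065]
top base 0.011 449 (array([485.9, -36.5]), array([146.4, 107.8]), -11.9) [ 0.4855 -0.0351  0.0139]
top base 0.029 349 (array([486.4, -36.1]), array([94.1, 50.7]), -11.5) [ 0.4849 -0.0366  0.0335]
top base 0.05 56 (array([487.5, -36.4]), array([24.3, 24. ]), -89.1) [ 0.4873 -0.0363  0.0607]
top long 0.004 216 (array([ 515.9, -319.6]), array([170.6, 138.5]), -0.5) [ 0.5121 -0.3227  0.0052]
top long 0.011 13 (array([ 531.1, -284. ]), array([121.5,  11.9]), -8.7) [ 0.5386 -0.2865  0.0145]
top long 0.029 16 (array([ 504.1, -285.3]), array([104.1,  42.5]), 14.1) [ 0.4962 -0.2833  0.0329]
top long 0.05 671 (array([ 514.2, -311.2]), array([101.9,  63.3]), -16.7) [ 0.5135 -0.3113  0.0549]
top short 0.004 140 (array([434.7, 313.2]), array([135.3, 120.6]), -89.1) [0.4423 0.3063 0.0052]
top short 0.011 10 (array([439.3, 281.7]), array([83.2, 41.3]), 16.8) [0.4244 0.2795 0.0154]
top short 0.029 21 (array([437.5, 281.8]), array([84.2, 40.7]), 14.7) [0.4341 0.2823 0.0332]
top short 0.05 424 (array([433.
[... 163 characters left out ...]

scene base 0.011 323 (array([488.2, -38.1]), array([128.1,  84.7]), -11.7) [ 0.5229 -0.0617  0.0133]
scene base 0.029 256 (array([491.4, -38.6]), array([90.7, 51.9]), -11.2) [ 0.5026 -0.046   0.0333]
scene base 0.05 64 (array([489., -37.]), array([25.9, 25.3]), 65.8) [ 0.4912 -0.0406  0.0591]
scene long 0.004 81 (array([ 533.6, -287.8]), array([132.4,  98.6]), 65.8) [ 0.5593 -0.3335  0.0073]
scene long 0.011 99 (array([ 523. , -338.2]), array([117.8,  52.5]), 14.8) [ 0.5585 -0.336   0.015 ]
scene long 0.029 139 (array([ 522.2, -337.7]), array([118.6,  52.4]), 14.4) [ 0.5588 -0.3355  0.0344]
scene long 0.05 798 (array([ 516. , -312.5]), array([108.3,  62.6]), -16.4) [ 0.5197 -0.3148  0.0542]
```

View pics/c1.png

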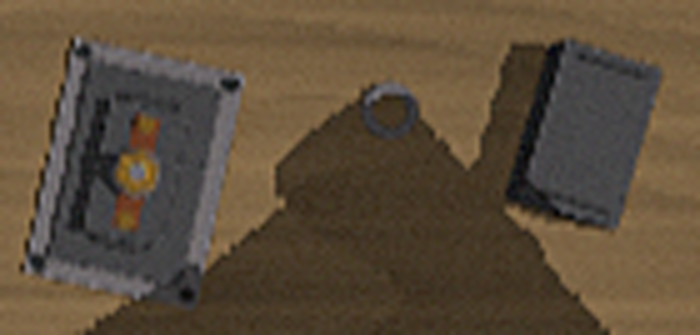

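Base is at (0.4875, -0.037) with yaw -11.5°, and the long cover at (0.515, -0.312) with yaw -16.6°. Sizes and heights match those given. I'll make a quick estimate of the nut's hex angle before moving.

```bash
python3 - <<'E'
from h import *
for n,bx in(("top",(245,205,300,272)),("scene",(175,175,245,225))):
    a,b,c,d=bx
    ds=[vision.snapshot(n)[1] for _ in range(4)];D=np.median(ds,0)
    w=cloud(n,D)[b:d,a:c].reshape(-1,3);s=(w[:,2]>.0585)&(w[:,2]<.0645);q=w[s,:2]
    print(n,s.sum(),q.mean(0),q.min(0),q.max(0))
    for r in(0,.0,):
        # support width across direction t
        t=np.arange(0,180,10);W=[np.ptp(q@[np.cos(np.radians(x)),np.sin(np.radians(x))])*1000 for x in t]
        print([round(W[i],1) for i in range(18)],"mean60",np.round([(W[i]+W[i+6]+W[i+12])/3 for i in range(6)],1))
    c0=(q.min(0)+q.max(0))/2;e=(q-c0)@[1,1j]
    m=np.sum(np.abs(e)**6*np.exp(6j*np.angle(e)));print("corner dir",np.degrees(np.angle(m))/6,abs(m)/np.sum(abs(e)**6))
E
```

```text
top 51 [ 0.48624222 -0.0361861 ] [ 0.47539345 -0.0484399 ] [ 0.49952227 -0.0242711 ]
[np.float64(24.1), np.float64(23.7), np.float64(23.8), np.float64(24.5), np.float64(25.3), np.float64(25.4), np.float64(24.7), np.float64(23.2), np.float64(23.7), np.float64(24.2), np.float64(25.3), np.float64(25.8), np.float64(25.5), np.float64(24.5), np.float64(24.1), np.float64(25.2), np.float64(25.6), np.float64(25.3)] mean60 [24.8 23.8 23.9 24.6 25.4 25.5]
[np.float64(24.1), np.float64(23.7), np.float64(23.8), np.float64(24.5), np.float64(25.3), np.float64(25.4), np.float64(24.7), np.float64(23.2), np.float64(23.7), np.float64(24.2), np.float64(25.3), np.float64(25.8), np.float64(25.5), np.float64(24.5), np.float64(24.1), np.float64(25.2), np.float64(25.6), np.float64(25.3)] mean60 [24.8 23.8 23.9 24.6 25.4 25.5]
corner dir -15.473698016828935 0.2870189352525649
scene 40 [ 0.48818093 -0.03779355] [ 0.4759491  -0.04887367] [ 0.50143411 -0.02363039]
[np.float64(25.5), np.float64(25.1), np.float64(24.3), np.float64(23.7), np.float64(23.0), np.float64(24.3), np.float64(24.9), np.float64(24.7), np.float64(24.5), np.float64(25.2), np.float64(25.8), np.float64(25.8), np.float64(25.4), np.float64(24.5), np.float64(24.9), np.float64(25.2), np.float64(24.6), np.float64(25.1)] mean60 [25.3 24.8 24.6 24.7 24.5 25.1]
[np.float64(25.5), np.float64(25.1), np.float64(24.3), np.float64(23.7), np.float64(23.0), np.float64(24.3), np.float64(24.9), np.float64(24.7), np.float64(24.5), np.float64(25.2), np.float64(25.8), np.float64(25.8), np.float64(25.4), np.float64(24.5), np.float64(24.9), np.float64(25.2), np.float64(24.6), np.float64(25.1)] mean60 [25.3 24.8 24.6 24.7 24.5 25.1]
corner dir -2.671866571366538 0.2332300490805985
```

>>> move_arm(
  moves=[5, -3.0, 3.05, 0, 0, 0, 0, 5, -3.0, 3.05, 0, 0, 0, 0, 5, -3.0, 3.05, 0, 0, 0, 0, 5, -3.0, 3.05, 0, 0, 0, 0, 5, -3.0, 3.05, 0, 0, 0, 0, 5, -3.0, 3.05, 0, 0, 0, 0, 5, -3.0, 3.05, 0, 0, 0, 0, 5, -3.0, 3.05, 0, 0, 0, 0],
)

```text
clock: 1.3
tool_pos: [0.4035, -0.2826, 0.211]
orientation: [-180.0, 0.0, -154.3]
force: [1.3, -0.5, 0.6]
opening: 0.05
gripper_force: 0.0
```

>>> move_arm(
  moves=[5, -3.0, 3.05, 0, 0, 0, 0, 5, -3.0, 3.05, 0, 0, 0, 0, 5, -3.0, 3.05, 0, 0, 0, 0, 5, -3.0, 3.05, 0, 0, 0, 0, 5, 0, 0, 0, 0, 0, -0.115, 5, 0, 0, 0, 0, 0, -0.115, 5, 0, 0, 0, 0, 0, -0.115, 5, 0, 0, 0, 0, 0, -0.115],
)

```text
clock: 2.1
tool_pos: [0.4585, -0.1219, 0.2109]
orientation: [-180.0, 0.0, -127.6]
force: [0.3, -0.6, 0.5]
opening: 0.0501
gripper_force: 0.0
```

>>> move_arm(
  moves=[5, 0, 0, 0, 0, 0, 0, 5, 0, 0, 0, 0, 0, 0, 5, 0, 0, 0, 0, 0, 0],
)

```text
clock: 2.4
tool_pos: [0.4584, -0.1222, 0.2108]
orientation: [-180.0, 0.0, -128.1]
force: [-1.0, 0.2, -0.8]
opening: 0.05
gripper_force: 0.0
```

>>> move_arm(
  moves=[5, -2.83, 0.98, 0, 0, 0, 0, 5, -2.83, 0.98, 0, 0, 0, 0, 5, -2.83, 0.98, 0, 0, 0, 0, 5, 0, 0, 4, 0, 0, 0, 5, 0, 0, 4, 0, 0, 0, 5, 0, 0, 2, 0, 0, 0, 5, 0, 0, 0, 0, 0, 0, 5, 0, 0, 0, 0, 0, 0],
)

```text
clock: 3.2
tool_pos: [0.4878, -0.0372, 0.1112]
orientation: [-180.0, -0.0, -128.0]
force: [0.4, -0.0, 0.5]
opening: 0.0503
gripper_force: 0.0
```

>>> move_arm(
  moves=[5, 0, 0, 2.1, 0, 0, 0, 5, 0, 0, 2.1, 0, 0, 0, 5, 0, 0, 2.1, 0, 0, 0, 5, 0, 0, 0, 0, 0, 0, 1.5, 0, 0, 0, 0, 0, 0, 1.5, 0, 0, 0, 0, 0, 0, 1.5, 0, 0, 0, 0, 0, 0, 1.5, 0, 0, 0, 0, 0, 0],
)

```text
clock: 4.0
tool_pos: [0.488, -0.037, 0.0486]
orientation: [-179.9, 0.1, -127.9]
force: [-0.0, -0.7, -0.1]
opening: 0.0237
gripper_force: 0.0
```

>>> move_arm(
  moves=[1.5, 0, 0, 0, 0, 0, 0, 1.5, 0, 0, 0, 0, 0, 0, 1.5, 0, 0, 0, 0, 0, 0],
)

```text
clock: 4.3
tool_pos: [0.4874, -0.0371, 0.0477]
orientation: [-180.0, 0.0, -127.9]
force: [0.6, 0.7, 0.8]
opening: 0.0152
gripper_force: 0.0
```

```bash
python3 -c "
from plant import ctrl
o=ctrl.get_obs();print(o)"
```

```text
{'clock': 4.3, 'joint_pos': array([ 1.87448576e+01,  1.32121457e+01, -3.44726068e+01,  1.11766836e-03,
       -4.23128226e+01, -5.66747811e+01]), 'qvel': array([-0.01716121,  0.09957277, -0.08846655, -0.05329799,  0.05811102,
       -0.08688507]), 'tau': array([-1.01141271e-03, -3.98729539e+01,  2.09648752e+01,  5.00908256e+00,
       -4.78031917e-02, -2.93958255e-04]), 'tool_pos': array([ 0.4874085 , -0.03714445,  0.04772752]), 'orientation': array([-1.79998039e+02,  1.61281053e-03, -1.27929097e+02]), 'force': array([0.59351893, 0.73585756, 0.80149295]), 'moment': array([ 0.01419689,  0.03455145, -0.00982327]), 'gripper_force': 0.0, 'opening': 0.015202527708803487}
```

```bash
python3 - <<'E'
from h import *
p,d=vision.snapshot("top");q,e=vision.snapshot("scene")
f=lambda i:cv2.resize(cv2.cvtColor(i,cv2.COLOR_RGB2BGR),(400,400),interpolation=cv2.INTER_CUBIC)
cv2.imwrite("pics/c2.png",np.hstack([f(p[180:300,210:330]),f(q[130:250,150:270])]))
W=cloud("scene",e);w=W[130:250,150:270].reshape(-1,3)
E
```

```text
(no output)
```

View pics/c2.png

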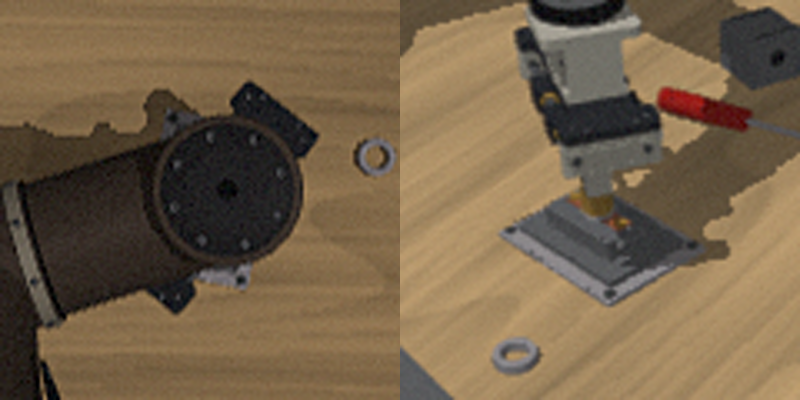

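The gripper closed to 15 mm without touching the nut. In the scene view the finger sits over the upper part of the nut at (597,185). I'll check the depth there.

```bash
python3 - <<'E'
from h import *
q,e=vision.snapshot("scene");W=cloud("scene",e)
for v in range(172,198,2):
    print(v,[tuple((W[v,u]*1000).round().astype(int)) for u in range(204,217,2)],)
cv2.imwrite("pics/c3.png",cv2.resize(cv2.cvtColor(q[155:210,180:240],cv2.COLOR_RGB2BGR),None,fx=10,fy=10,interpolation=cv2.INTER_CUBIC))
E
```

```text
172 [(np.int64(548), np.int64(-116), np.int64(164)), (np.int64(552), np.int64(-113), np.int64(164)), (np.int64(555), np.int64(-109), np.int64(163)), (np.int64(556), np.int64(-102), np.int64(159)), (np.int64(559), np.int64(-98), np.int64(158)), (np.int64(561), np.int64(-93), np.int64(156)), (np.int64(567), np.int64(-92), np.int64(158))]
174 [(np.int64(548), np.int64(-116), np.int64(159)), (np.int64(548), np.int64(-109), np.int64(154)), (np.int64(555), np.int64(-109), np.int64(157)), (np.int64(557), np.int64(-103), np.int64(155)), (np.int64(559), np.int64(-98), np.int64(153)), (np.int64(558), np.int64(-90), np.int64(148)), (np.int64(562), np.int64(-86), np.int64(147))]
176 [(np.int64(543), np.int64(-112), np.int64(149)), (np.int64(546), np.int64(-107), np.int64(147)), (np.int64(549), np.int64(-103), np.int64(146)), (np.int64(552), np.int64(-99), np.int64(145)), (np.int64(553), np.int64(-92), np.int64(142)), (np.int64(558), np.int64(-90), np.int64(142)), (np.int64(561), np.int64(-86), np.int64(140))]
178 [(np.int64(542), np.int64(-111), np.int64(142)), (np.int64(546), np.int64(-108), np
[... 2499 characters left out ...]
 (np.int64(500), np.int64(-20), np.int64(32))]
194 [(np.int64(479), np.int64(-48), np.int64(34)), (np.int64(486), np.int64(-47), np.int64(36)), (np.int64(492), np.int64(-46), np.int64(37)), (np.int64(496), np.int64(-42), np.int64(36)), (np.int64(500), np.int64(-38), np.int64(36)), (np.int64(503), np.int64(-33), np.int64(34)), (np.int64(507), np.int64(-28), np.int64(32))]
196 [(np.int64(485), np.int64(-55), np.int64(33)), (np.int64(490), np.int64(-53), np.int64(34)), (np.int64(496), np.int64(-50), np.int64(34)), (np.int64(500), np.int64(-47), np.int64(34)), (np.int64(506), np.int64(-45), np.int64(35)), (np.int64(514), np.int64(-46), np.int64(39)), (np.int64(517), np.int64(-41), np.int64(37))]
```

View pics/c3.png

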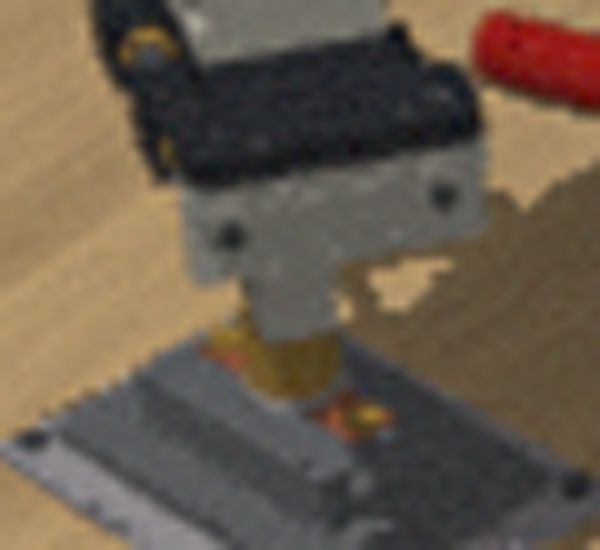

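The near finger's lower edge is at about z 66 mm, at pixel (209,188). The TCP reading implies 40 mm, so the tips really stand about 25 mm higher than stated, just above the stud. I'll open, then go down in small steps while watching the force.

>>> move_arm(
  moves=[5, 0, 0, 0, 0, 0, 0, 5, 0, 0, 0, 0, 0, 0, 5, 0, 0, 0, 0, 0, 0, 5, 0, 0, 0, 0, 0, 0, 5, 0, 0, 0.5, 0, 0, 0, 5, 0, 0, 0.5, 0, 0, 0, 5, 0, 0, 0, 0, 0, 0],
)

```text
clock: 5.15
tool_pos: [0.4867, -0.0373, 0.0367]
orientation: [179.9, -0.1, -127.9]
force: [-0.4, 0.3, -0.9]
opening: 0.0498
gripper_force: 0.0
```

>>> move_arm(
  moves=[5, 0, 0, 0.2, 0, 0, 0, 5, 0, 0, 0.2, 0, 0, 0, 5, 0, 0, 0, 0, 0, 0, 1.5, 0, 0, 0, 0, 0, 0, 1.5, 0, 0, 0, 0, 0, 0, 1.5, 0, 0, 0, 0, 0, 0, 1.5, 0, 0, 0, 0, 0, 0, 1.5, 0, 0, 0, 0, 0, 0],
)

```text
clock: 5.95
tool_pos: [0.4865, -0.0367, 0.0337]
orientation: [179.9, -0.0, -128.0]
force: [-5.2, 5.5, 4.3]
opening: 0.024
gripper_force: 30.0
```

```bash
python3 - <<'E'
from h import *
o=ctrl.get_obs();print(o["moment"],o["opening"],o["gripper_force"])
q,e=vision.snapshot("scene");W=cloud("scene",e)
for u in (206,208,210): print(u,[tuple(int(x) for x in W[v,u]*1000) for v in range(184,198)])
E
```

```text
[ 2.2562595   1.80997168 -0.05237619] 0.0239630619492141 30.00083358027041
206 [(543, -107, 122), (543, -107, 119), (544, -108, 117), (503, -63, 75), (501, -62, 70), (504, -66, 70), (501, -63, 64), (502, -64, 61), (500, -62, 56), (488, -49, 41), (485, -46, 35), (488, -50, 34), (488, -51, 32), (491, -55, 32)]
208 [(547, -104, 122), (546, -103, 118), (546, -103, 114), (506, -59, 73), (506, -59, 70), (506, -59, 66), (506, -60, 64), (503, -57, 58), (504, -58, 55), (504, -58, 52), (495, -49, 40), (494, -48, 36), (493, -48, 32), (497, -52, 33)]
210 [(549, -98, 119), (548, -98, 116), (509, -54, 75), (507, -52, 69), (507, -52, 67), (507, -52, 63), (509, -55, 62), (508, -54, 58), (505, -51, 52), (509, -56, 53), (496, -41, 36), (499, -45, 36), (500, -47, 34), (502, -50, 33)]
```

Gripped flat-on at 24.0 mm. Turning clockwise.

>>> move_arm(
  moves=[1.5, 0, 0.05, 0, 0, 0, 0, 1.5, 0, 0, 0, 0, 0, 0.08, 1.5, 0, 0, 0, 0, 0, 0.08, 1.5, 0, 0, 0, 0, 0, 0.08, 1.5, 0, 0, 0, 0, 0, 0.08, 1.5, 0, 0, 0, 0, 0, 0.08, 1.5, 0, 0, 0, 0, 0, 0.08],
)

```text
clock: 6.7
tool_pos: [0.4861, -0.0361, 0.0337]
orientation: [179.9, -0.0, -155.6]
force: [-6.2, 8.7, 5.3]
opening: 0.0238
gripper_force: 30.0
```

```bash
python3 -c "
from plant import ctrl
o=ctrl.get_obs();print(o['moment'],o['force'],o['orientation'],o['opening'])"
```

```text
[3.30444451 2.24192841 0.13595621] [-6.21618362  8.68458593  5.26998627] [ 1.79925918e+02 -3.68142923e-02 -1.55629564e+02] 0.023783845883246283
```

>>> move_arm(
  moves=[1.5, 0, 0.1, 0, 0, 0, 0, 1.5, 0, 0, 0, 0, 0, 0, 1.5, 0, 0, 0, 0, 0, 0],
)

```text
clock: 7.0
tool_pos: [0.4861, -0.036, 0.0337]
orientation: [180.0, -0.0, -155.4]
force: [-5.0, 2.3, 5.1]
opening: 0.0238
gripper_force: 30.0
```

>>> move_arm(
  moves=[1.5, 0.05, 0, 0, 0, 0, 0.08, 1.5, 0, 0, 0, 0, 0, 0.08, 1.5, 0, 0, 0, 0, 0, 0.08, 1.5, 0, 0, 0, 0, 0, 0.08, 1.5, 0, 0, 0, 0, 0, 0.08],
)

```text
clock: 7.5
tool_pos: [0.4859, -0.0355, 0.0337]
orientation: [180.0, -0.0, -178.5]
force: [-5.7, 8.1, 6.1]
opening: 0.024
gripper_force: 30.0
```

```bash
cat > s.py <<'E'
from plant import ctrl
o=ctrl.get_obs()
for k in ('clock','tool_pos','orientation','force','moment','opening','gripper_force','joint_pos'):print(k,o[k] if k in('clock','opening','gripper_force') else o[k].round(4))
E
python3 s.py
```

```text
clock 7.5
tool_pos [ 0.4859 -0.0355  0.0337]
orientation [ 1.799529e+02 -7.600000e-03 -1.784930e+02]
force [-5.7319  8.1026  6.0882]
moment [3.0667 1.8269 0.4443]
opening 0.024005834411693967
gripper_force 30.03717212464835
joint_pos [ 1.895820e+01  1.431630e+01 -3.545540e+01 -7.310000e-02 -4.022140e+01
 -1.073955e+02]
```

>>> move_arm(
  moves=[1.5, 0, 0.05, 0, 0, 0, 0.05, 1.5, 0, 0, 0, 0, 0, 0.05, 1.5, 0, 0, 0, 0, 0, 0],
)

```text
clock: 7.8
tool_pos: [0.4864, -0.0353, 0.0337]
orientation: [180.0, 0.0, 176.0]
force: [-2.5, 4.8, 2.1]
opening: 0.0238
gripper_force: 30.0
```

```bash
python3 s.py
```

```text
clock 7.8
tool_pos [ 0.4864 -0.0353  0.0337]
orientation [1.799887e+02 2.170000e-02 1.759771e+02]
force [-2.4891  4.7931  2.144 ]
moment [1.5368 0.9221 0.6663]
opening 0.02376382500007998
gripper_force 29.999577328562737
joint_pos [ 1.900510e+01  1.432580e+01 -3.545970e+01 -2.900000e-03 -4.019010e+01
 -1.130258e+02]
```

>>> move_arm(
  moves=[1.5, 0, 0.03, 0, 0, 0, 0.05, 1.5, 0, 0, 0, 0, 0, 0.03, 1.5, 0, 0, 0, 0, 0, 0],
)

```text
clock: 8.1
tool_pos: [0.4866, -0.0353, 0.0338]
orientation: [180.0, 0.0, 171.4]
force: [-0.7, 2.5, 0.1]
opening: 0.0238
gripper_force: 30.0
```

```bash
python3 s.py
```

```text
clock 8.1
tool_pos [ 0.4866 -0.0353  0.0338]
orientation [1.799937e+02 4.210000e-02 1.714107e+02]
force [-0.673   2.5117  0.0761]
moment [0.6658 0.0349 0.7906]
opening 0.02383837130922755
gripper_force 29.999682996422052
joint_pos [ 1.901630e+01  1.433090e+01 -3.545340e+01  2.150000e-02 -4.017550e+01
 -1.176221e+02]
```

>>> move_arm(
  moves=[4, 0, 0, 0, 0, 0, 0, 4, 0, 0, 0, 0, 0, 0, 5, 0, 0, 0, 0, 0, 0, 6, 0, 0, -3, 0, 0, 0, 7, 0, 0, -3, 0, 0, 0, 8.76, 0, 0, -3, 0, 0, 0, 8.76, 0, 0, 0, 0, 0, 0.138],
)

```text
clock: 8.8
tool_pos: [0.4887, -0.035, 0.1277]
orientation: [179.8, 0.4, 163.4]
force: [0.5, 0.2, -1.4]
opening: 0.0743
gripper_force: 0.0
```

>>> move_arm(
  moves=[8.76, -1.5, -3.65, 0, 0, 0, 0, 8.76, -1.5, -3.65, 0, 0, 0, 0, 8.76, -1.5, -3.65, 0, 0, 0, 0, 8.76, -1.5, -3.65, 0, 0, 0, 0, 8.76, -1.5, -3.65, 0, 0, 0, 0, 8.76, -1.5, -3.65, 0, 0, 0, 0, 8.76, -1.5, -3.65, 0, 0, 0, 0, 8.76, 0, 0, 0, 0, 0, 0],
)

```text
clock: 9.6
tool_pos: [0.5137, -0.3141, 0.1229]
orientation: [-180.0, -0.0, 163.2]
force: [-1.0, 0.7, -0.9]
opening: 0.0875
gripper_force: 0.0
```

>>> move_arm(
  moves=[8.76, 0, 0, 0, 0, 0, 0, 8.76, 0, 0, 0, 0, 0, 0],
)

```text
clock: 9.8
tool_pos: [0.5135, -0.3098, 0.1234]
orientation: [180.0, -0.0, 163.4]
force: [-0.3, -0.3, -0.4]
opening: 0.0879
gripper_force: 0.0
```

```bash
python3 s.py; python3 - <<'E'
from h import *
for n,(a,b,c,d) in(("top",(245,205,300,272)),("scene",(175,175,245,225))):
    W=cloud(n,vision.snapshot(n)[1])[b:d,a:c].reshape(-1,3)
    s=(W[:,2]>.0585)&(W[:,2]<.0645);q=W[s,:2]
    c0=(q.min(0)+q.max(0))/2;e=(q-c0)@[1,1j]
    m=np.sum(np.abs(e)**6*np.exp(6j*np.angle(e)));print(n,s.sum(),c0,"normal",np.degrees(np.angle(m))/6+30)
W=cloud("top",vision.snapshot("top")[1])[205:260,340:385].reshape(-1,3);s=(W[:,2]>.05)&(W[:,2]<.06);print(s.sum(),rect(W[s,:2]))
E
```

```text
clock 9.8
tool_pos [ 0.5135 -0.3098  0.1234]
orientation [ 1.799902e+02 -3.270000e-02  1.634214e+02]
force [-0.3389 -0.3108 -0.3506]
moment [-0.0039 -0.0401 -0.0022]
opening 0.0878625496188959
gripper_force 0.0
joint_pos [-1.24581e+01  1.75449e+01 -1.58273e+01 -1.45000e-02 -5.66598e+01
 -9.41125e+01]
top 29 [ 0.48745235 -0.03635642] normal 39.84217668113181
scene 35 [ 0.48901427 -0.037794  ] normal 14.391646725618168
165 (array([ 479.6, -301. ]), array([61.9, 29.6]), 73.7)
```

>>> move_arm(
  moves=[8.76, 0, 0, 3.5, 0, 0, 0, 8.76, 0, 0, 3.5, 0, 0, 0, 8.76, 0, 0, 2, 0, 0, 0, 8.76, 0, 0, 1, 0, 0, 0, 8.76, 0, 0, 0, 0, 0, 0],
)

```text
clock: 10.45
tool_pos: [0.5134, -0.3094, 0.0227]
orientation: [-180.0, -0.1, 163.5]
force: [-0.1, 0.1, 0.2]
opening: 0.0875
gripper_force: 0.0
```

```bash
python3 - <<'E'
from h import *
q,e=vision.snapshot("scene");W=cloud("scene",e)
cv2.imwrite("pics/c4.png",cv2.resize(cv2.cvtColor(q[200:300,90:210],cv2.COLOR_RGB2BGR),None,fx=6,fy=6,interpolation=cv2.INTER_CUBIC))
np.save("W.npy",W)
E
```

```text
(no output)
```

View pics/c4.png

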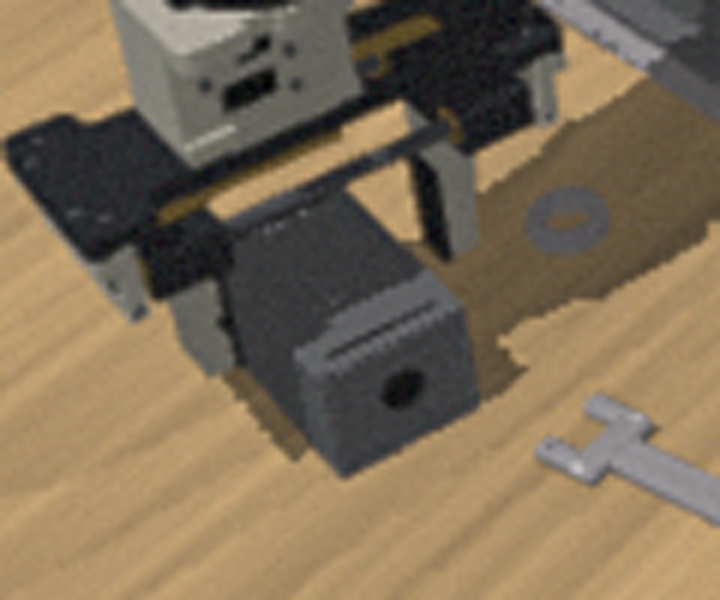

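The fingers straddle the cover, with the left tip at crop (205,370) and the right tip at (455,250). I'll check where they sit along the cover's length.

```bash
python3 - <<'E'
import numpy as np
W=np.load("W.npy")
R=lambda u,v:(W[200+v//6,90+u//6]*1000).round().astype(int)
for n,u,v in(("L",190,340),("L",205,350),("L",205,365),("R",460,200),("R",460,235),("R",455,248)):print(n,R(u,v))
a=np.radians(-16.6);ax=np.array([np.cos(a),np.sin(a)]);ay=np.array([-ax[1],ax[0]])
w=W[200:300,90:210].reshape(-1,3)
for nm,lo,hi in(("R",35,80),("L",-80,-35)):
    r=w[:,:2]-[.515,-.312];x=r@ax*1000;y=r@ay*1000;s=(y>lo)&(y<hi)&(abs(x)<50)&(w[:,2]>.02)&(w[:,2]<.095)
    print(nm,s.sum(),"x",np.percentile(x[s],[2,50,98]).round(),"y",np.percentile(y[s],[2,50,98]).round(),"z",np.percentile(w[s,2],[2,10]).round(3))
E
```

```text
L [ 500 -368   56]
L [ 510 -369   55]
L [ 509 -370   50]
R [ 538 -261   65]
R [ 537 -263   47]
R [ 536 -266   43]
R 172 x [-9.  8. 11.] y [44. 50. 62.] z [0.041 0.046]
L 138 x [-9.  9. 12.] y [-61. -53. -43.] z [0.041 0.045]
```

Fingers are centred along the cover, with tips at z 40 mm. I'll go down 2.3 cm and close.

>>> move_arm(
  moves=[8.76, 0, 0, 1.2, 0, 0, 0, 8.76, 0, 0, 1.1, 0, 0, 0, 8.76, 0, 0, 0, 0, 0, 0, 5, 0, 0, 0, 0, 0, 0, 5, 0, 0, 0, 0, 0, 0, 5, 0, 0, 0, 0, 0, 0, 5, 0, 0, 0, 0, 0, 0, 5, 0, 0, 0, 0, 0, 0],
)

```text
clock: 11.3
tool_pos: [0.5142, -0.3103, 0.001]
orientation: [-180.0, 0.0, 163.4]
force: [0.3, 0.5, 0.8]
opening: 0.0616
gripper_force: 30.0
```

>>> move_arm(
  moves=[5, 0, 0, -1, 0, 0, 0, 5, 0, 0, -3, 0, 0, 0, 5, 0, 0, -4, 0, 0, 0, 5, 0, 0, -4, 0, 0, 0, 5, 0, 0, -1.5, 0, 0, 0, 5, 0, 0, 0, 0, 0, -0.089, 5, 0, 0, 0, 0, 0, 0, 5, 0, 0, 0, 0, 0, 0],
)

```text
clock: 12.1
tool_pos: [0.5135, -0.31, 0.1356]
orientation: [180.0, -0.0, 168.4]
force: [0.1, -0.3, -1.0]
opening: 0.062
gripper_force: 30.0
```

>>> move_arm(
  moves=[5, 1.01, 3.3, 0, 0, 0, 0, 5, 1.01, 3.3, 0, 0, 0, 0, 5, 1.01, 3.3, 0, 0, 0, 0, 5, 1.01, 3.3, 0, 0, 0, 0, 5, 1.01, 3.3, 0, 0, 0, 0, 5, 1.01, 3.3, 0, 0, 0, 0, 5, 1.01, 3.3, 0, 0, 0, 0, 5, 1.01, 3.3, 0, 0, 0, 0],
)

```text
clock: 12.9
tool_pos: [0.4865, -0.0342, 0.1353]
orientation: [-180.0, -0.1, 168.4]
force: [0.4, 0.4, -1.0]
opening: 0.0617
gripper_force: 30.0
```

>>> move_arm(
  moves=[5, 0, 0, 0, 0, 0, 0, 5, 0, 0, 0, 0, 0, 0, 5, 0, 0, 0, 0, 0, 0],
)

```text
clock: 13.2
tool_pos: [0.487, -0.0358, 0.1354]
orientation: [-180.0, -0.0, 168.5]
force: [0.1, 0.0, -1.1]
opening: 0.0621
gripper_force: 30.0
```

```bash
python3 s.py; python3 - <<'E'
from h import *
q,e=vision.snapshot("scene");W=cloud("scene",e)
cv2.imwrite("pics/c5.png",cv2.resize(cv2.cvtColor(q[110:230,150:270],cv2.COLOR_RGB2BGR),None,fx=5,fy=5,interpolation=cv2.INTER_CUBIC))
w=W[110:230,150:270].reshape(-1,3)
a=np.radians(-11.5);ax=np.array([np.cos(a),np.sin(a)]);ay=np.array([-ax[1],ax[0]])
r=w[:,:2]-[.488,-.037];x=r@ax*1000;y=r@ay*1000
s=(abs(x)<60)&(abs(y)<34)&(w[:,2]>.1)&(w[:,2]<.2)
xs=x[s];print(s.sum(),"x",np.percentile(xs,[0,2,50,90,98,100]).round(1),"y",np.percentile(y[s],[0,2,98,100]).round(1),"z",np.percentile(w[s,2],[0,2,98,100]).round(4))
f=s&(x>44)&(w[:,2]>.14)&(w[:,2]<.18);print("face x",f.sum(),np.median(x[f]),"fit",np.polyfit(y[f],x[f],1),np.polyfit(w[f,2]*1000,x[f],1),"y",np.percentile(y[f],[1,99]))
t=s&(w[:,2]>.183);print("top",t.sum(),np.median(w[t,2]))
E
```

```text
clock 13.2
tool_pos [ 0.487  -0.0358  0.1354]
orientation [-1.799725e+02 -4.290000e-02  1.684735e+02]
force [ 0.0762  0.0413 -1.0889]
moment [-0.0713 -0.0004  0.0059]
opening 0.06207520509203687
gripper_force 29.998756796121597
joint_pos [ 1.89241e+01  6.71940e+00 -2.84422e+01  2.40000e-03 -5.48893e+01
 -1.20452e+02]
872 x [-52.2 -41.5  38.6  51.6  53.1  54.8] y [-33.9 -32.4  31.   33.9] z [0.133  0.1359 0.1915 0.1998]
face x 264 50.77609124948465 fit [1.94605043e-02 5.06587146e+01] [-1.40280770e-03  5.08297205e+01] y [-32.10686533  30.39271717]
top 354 0.1884113514464943
```

View pics/c5.png

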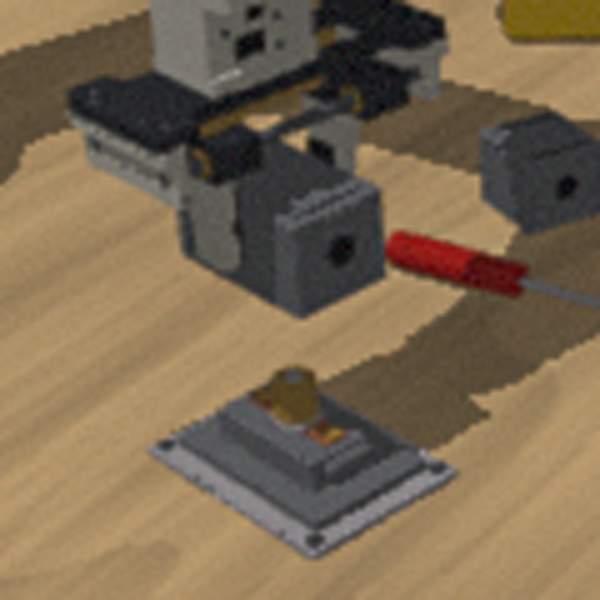

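The cover hangs above the base, level and aligned to about 1 mm. Lowering it.

>>> move_arm(
  moves=[5, 0, 0, 3, 0, 0, 0, 5, 0, 0, 3, 0, 0, 0, 5, 0, 0, 2, 0, 0, 0, 5, 0, 0, 1, 0, 0, 0, 5, 0, 0, 0.5, 0, 0, 0, 5, 0, 0, 0.4, 0, 0, 0, 5, 0, 0, 0.3, 0, 0, 0, 5, 0, 0, 0, 0, 0, 0],
)

```text
clock: 14.05
tool_pos: [0.4875, -0.0354, 0.034]
orientation: [180.0, 0.0, 168.5]
force: [-0.2, 0.3, -1.3]
opening: 0.0619
gripper_force: 30.0
```

>>> move_arm(
  moves=[5, 0, 0, 0.3, 0, 0, 0, 5, 0, 0, 0.3, 0, 0, 0, 5, 0, 0, 0.2, 0, 0, 0, 5, 0, 0, 0.1, 0, 0, 0],
)

```text
clock: 14.45
tool_pos: [0.4883, -0.0354, 0.0261]
orientation: [-180.0, 0.1, 168.6]
force: [-3.8, -0.5, 19.6]
opening: 0.0617
gripper_force: 30.0
```

>>> move_arm(
  moves=[5, 0, 0, 0.15, 0, 0, 0, 5, 0, 0, 0.15, 0, 0, 0],
)

```text
clock: 14.65
tool_pos: [0.4893, -0.0353, 0.0237]
orientation: [180.0, 0.2, 168.6]
force: [-1.4, -0.9, 15.8]
opening: 0.0619
gripper_force: 30.0
```

>>> move_arm(
  moves=[5, 0, 0, 0.15, 0, 0, 0, 5, 0, 0, 0.15, 0, 0, 0],
)

```text
clock: 14.85
tool_pos: [0.488, -0.0351, 0.0195]
orientation: [180.0, 0.1, 168.6]
force: [-0.4, 1.3, 1.1]
opening: 0.0615
gripper_force: 30.0
```

>>> move_arm(
  moves=[5, 0, 0, 0.2, 0, 0, 0, 5, 0, 0, 0.1, 0, 0, 0, 5, 0, 0, 0.1, 0, 0, 0],
)

```text
clock: 15.15
tool_pos: [0.4863, -0.0353, 0.0151]
orientation: [-180.0, -0.1, 168.5]
force: [-8.3, 4.1, 14.7]
opening: 0.0617
gripper_force: 30.0
```

>>> move_arm(
  moves=[5, 0, 0, 0.1, 0, 0, 0, 5, 0, 0, 0, 0, 0, 0],
)

```text
clock: 15.35
tool_pos: [0.4866, -0.0353, 0.0142]
orientation: [-180.0, -0.0, 168.6]
force: [-7.4, 3.2, 13.2]
opening: 0.0618
gripper_force: 30.0
```

```bash
python3 s.py; python3 - <<'E'
from h import *
e=np.median([vision.snapshot("scene")[1] for _ in range(3)],0);W=cloud("scene",e)
w=W[120:230,150:270].reshape(-1,3)
a=np.radians(-11.5);ax=np.array([np.cos(a),np.sin(a)]);ay=np.array([-ax[1],ax[0]])
r=w[:,:2]-[.488,-.0378];x=r@ax*1000;y=r@ay*1000;z=w[:,2]*1000
f=(abs(x-51)<6)&(abs(y)<30)&(z>20)&(z<62);print("face",f.sum(),np.median(x[f]),np.polyfit(y[f],x[f],1))
t=(abs(x)<50)&(abs(y)<28)&(abs(z-69)<5)
A=np.c_[x[t],y[t],np.ones(t.sum())];print("top",t.sum(),np.median(z[t]),np.linalg.lstsq(A,z[t],rcond=None)[0],"x range",np.percentile(x[t],[1,99]))
b=(x>53)&(x<61)&(abs(y)<38)&(z<25);print("flange z",b.sum(),np.median(z[b]))
E
```

```text
clock 15.35
tool_pos [ 0.4866 -0.0353  0.0142]
orientation [-1.799852e+02 -3.690000e-02  1.685546e+02]
force [-7.3682  3.1594 13.201 ]
moment [1.0316 2.2767 0.0525]
opening 0.061765641143628675
gripper_force 30.00031102448702
joint_pos [ 1.899260e+01  1.616680e+01 -3.646280e+01 -9.800000e-03 -3.740970e+01
 -1.204302e+02]
face 218 49.359751618928584 [1.11891968e-02 4.93436288e+01]
top 259 68.2735989005706 [-1.38502197e-02  1.14484085e-03  6.84445670e+01] x range [-44.7830276   49.81678794]
flange z 54 13.000754804275704
```

>>> move_arm(
  moves=[5, 0, 0, 0, 0, 0, 0, 5, 0, 0, 0, 0, 0, 0],
)

```text
clock: 15.7
tool_pos: [0.4866, -0.0353, 0.0142]
orientation: [-180.0, -0.0, 168.6]
force: [-7.3, 3.0, 13.1]
opening: 0.0619
gripper_force: 30.0
```

The cover top is 55.3 mm above the flange, tilt is under 0.015 rad, and the press is steady at 13 N. Handing in.

```bash
python3 -c "
from plant import ctrl
print(ctrl.close_job())"
```

```text
the job is handed in; nothing more can be done
None
```

I turned the nut clockwise until it met its stop, then snapped the long cover fully down on the base, and handed the job in at about 15.7 s while still gripping it and pressing down with about 13 N; no verdict was shown.

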